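# Clamp the seatpost in the tube fixture

### The arm

A 6-joint arm with a two-finger parallel gripper is mounted at the origin on the work surface. World frame = base frame: x ahead of the robot, y to its left, z up, the work surface at z = 0. Lengths are in m, angles in degrees, forces in N, time in s.
With the tool pointing down it reaches from about 0.375 to 0.9 m from the base axis. Payload 3.1 kg.
Tool frame: the origin (TCP) lies at the very end of the fingers, on their centre line; the grasp point (between the pads) lies 19 mm behind it (grasp_offset is the distance from the TCP to the grasp point, in m); z points along the fingers, y is the direction in which the jaws open and shut (so a half turn about z gives the same grasp; the last joint's range is limited). The gripper opens to 87 mm and grips with 3 to 60 N. Pads are 19 mm wide; open, the fingers measure 117 mm over their backs; the gripper's body (75 mm by 190 mm) begins 51 mm behind the grasp point.
Start: joints at [59.387, 30.224, 82.088, -0, 67.689, -10.227], TCP at [0.218, 0.586, 0.223] pointing down, gripper open.
Joint ranges: [-176.69, 176.69], [-43.24, 126.21], [12.49, 139.97], [-82, 262], [0, 151.66], [-163.58, 163.58]. Speed limits (degrees/s): [159.86, 159.86, 180, 180, 180, 180].

### API

Orientations are given as a 3x3 rotation matrix whose columns are the frame's x, y, z axes.
In Python, from rig import * gives the robot as it stands. The module is installed in compiled form; this text tells all that it offers.
- The arm moves only by the tool play_rows, never from a script. Its argument "plan" is a list that holds one entry, the list of rows, each a list of 7 numbers: the shift along the world's x, y, z each as a share of 5 cm, from -1 to 1, then the turn, a rotation vector about the world's x, y, z each as a share of pi rad, from -1 to 1, then the gripper's target within -1 to 1 (fully open at 1, half-way at 0, shut at -1). A call has 1 to 12 rows; each row shifts and turns the commanded pose from where the row before left it; what a row does not reach is not made up. A row lasts 1/10 s, in which the tool goes at most 50 mm and 8.59 degrees, less where a joint would pass 70% of its speed; a pose out of reach is approached as far as the arm can. A call with a number of a shift or a turn outside -1 to 1 is refused whole. A call with a gripper value outside its range is refused whole. The fingers move at their own pace and stop on an object; the grip force is fixed at half the most. Time passes only in rows, so rows that do not move let the fingers close. It gives the time, the measured TCP pose, the force and the opening at its end, in the units of the state.
- read_state(): the state, without advancing time (a new reading comes with each control period).
- capture(name): name is "side" or "top" or "wrist"; returns the picture (400x640x3 uint8, red, green, blue); there is no depth.
- camera_params(name): a dict with "intrinsics" (3x3 intrinsics, pixels), "R" (3x3) and "t" (3): a world point X has camera coordinates R X + t; the wrist camera has in their place "mount" (4x4, takes a point from camera to tool coordinates, whose origin is the TCP and whose axes are the flange's). Camera axes: x right, y down, z forward; pixel columns grow to the right and rows downward; lengths in m; the calibration is good to about 2 mm. A picture is of the moment at which its call begins: read the wrist's pose just before it. camera_params takes no time and is no camera call.
- hand_in(): hands the job in, once; it reports no verdict.
The state is a dict: "time_s": time; "joint_positions": joint angles; "qvel": joint speeds; "tau": joint torques, N m; "position": TCP position; "tcp_rot": TCP orientation; "force": force on the tool from outside, world axes, zero at the start; "moment": the same for the moment, N m; "opening": opening from 0.0 (shut) to 1.0 (fully open).
Only numpy, scipy, OpenCV 4.12 (cv2) and the standard library are available. Lean on these libraries where they do the work, as an engineer would, in place of code of your own. Each camera call takes 0.05 s, during which the arm holds its last target. There are 200 camera calls.

### The job

Clamp the seatpost in the bench fixture without grasping anything: push the steel strap round with the outside of a finger until it lies across the seatpost against its stop, then press the cam lever on top of it fully down with the fingertips, so that its pad holds the seatpost. Leave the seatpost lying in its cradle, do not start the lever down before the strap is across, and leave the things around the fixture alone.

Things in the scene. Friction and masses are not known exactly. Their poses are not given: they have to be found in the camera images.
- strap_pivot (a point): Point on the strap's vertical pivot axis, 78 mm above the table. Its axes are the fixture's: y runs along the seatpost, whose centre line passes 60 mm to the -x side; z is up. The fixed plate (190 x 150 mm, 12 mm thick) lies mostly to -x. A stop pin (12 mm thick, top at 78 mm) stands 138 mm to -x and 20 mm to -y of the pivot.
- strap (a joint): Swing of the strap about its vertical pivot, rad: 0 = straight across the seatpost at its stop (strap points along the fixture's -x, from the pivot), growing as it is swung open towards the fixture's +y; 1.5 = fully open. Stays where left; about 1.5 to 2 N at the free end moves it.
- strap_end (a point): Point half-way up the strap, 125 mm from the pivot axis, 25 mm short of its free end: push here. The strap is a steel channel bar 26 mm wide, its sides 66 to 90 mm above the table. Its frame turns with it: -x points to the free end, +y is the side to push on to close it. The seatpost's top is at 56 mm: a fingertip at 75 mm passes over it.
- lever (a joint): Turn of the cam lever about its horizontal axle, rad: 0 = raised 40 degrees, 0.70 = fully down, level along the strap. Stays where left; about 3 N on its end moves it, about 5 N over the last part, where the pad bites. Follow its arc: the tip moves outwards as it goes down. The lever turns with the strap.
- lever_tip (a point): Outer end of the cam lever: an 88 mm dark bar with a rubber grip (20 mm wide, 13 mm thick) on its outer 50 mm. Its axle lies on top of the strap, 60 mm from the pivot axis towards the free end, 104 mm above the table; the lever points back from it over the pivot. Raised, its tip is 149 to 161 mm up; fully down, the grip's top is at 110.5 mm.
- pad: Round steel pad (20 mm) under the strap, right below the lever's axle; the lever drives it 5 mm down, and with the strap across the seatpost it presses the seatpost into the cradle over the last 0.8 mm. Origin at the centre of its lower face.
- seatpost: Loose aluminium bicycle seatpost lying in the two grey V blocks: tube of 27 mm diameter, 235 mm long, with a dark clamp head at one end. Origin on its centre line, 42 mm above the table, y along it; the head is at -y, its far side 134 mm from the origin.
- wrench: Bystander: steel wrench, 170 mm long, lying on the table. Origin under its middle.
- tape: Bystander: roll of grey tape lying flat, 90 mm across, 48 mm high. Origin under its centre.
- hub: Bystander: aluminium bicycle hub standing on one flange, 56 mm across, 92 mm high. Origin under its centre.
- lube: Bystander: white bottle, 52 mm across, 150 mm high, standing. Origin under its centre.
Not all that is in view belongs to the job. What is meant by the part that bears strap_pivot is not blue, orange or pink, and is the larger of those in its own colour.

How it is judged:
By the outcome, as a careful person would: the job done as asked, in the order asked, and still so for the second after the job is handed in, with the robot touching nothing.
It also fails if it takes over 54 s, if anything falls off the work surface, if the arm or the gripper's body presses on something with over 40 N, if the wrist force passes 120 N, or if a joint passes its speed limit or range.

## Working session

There is one attempt and no reset: what is moved stays moved. The work goes in short steps, Python scripts to look and compute and a tool call to move; the robot and the scene stay as the last step left them, time stands still between calls to the robot, and variables do not carry over. Pictures are saved under pics/ and viewed, about 8 in all and at most 12, crops included, and the job is handed in when it is done.

Besides the shell and the picture viewer there is one more tool, called after "Request:" by a JSON object that holds its "fn" and its "kwargs", one argument or row to a line. play_rows: Moves the arm, as the interface text tells. Its arguments: {"type":"object","properties":{"plan":{"type":"array"}},"required":["plan"]}

```bash
mkdir -p pics; python3 - <<'E'
from rig import *
import cv2,numpy as np
for n in("top","side"):
    im=capture(n); cv2.imwrite(f"pics/{n}0.png",im[:,:,::-1])
    p=camera_params(n); print(n,p["intrinsics"].round(1).tolist() if hasattr(p["intrinsics"],'round') else p["intrinsics"]); print(np.array(p["R"]).round(4).tolist(),np.array(p["t"]).round(4).tolist())
print(camera_params("wrist"))
s=read_state();print(s)
E
```

```text
top [[497.1, 0.0, 318.0], [0.0, 497.1, 198.5], [0.0, 0.0, 1.0]]
[[-0.032, -0.9995, -0.0024], [-0.9766, 0.0318, -0.2129], [0.2129, -0.0044, -0.9771]] [0.0388, 0.5888, 1.1396]
side [[421.3, 0.0, 320.0], [0.0, 421.3, 202.2], [0.0, 0.0, 1.0]]
[[0.9212, -0.3889, 0.0124], [-0.26, -0.639, -0.7239], [0.2895, 0.6637, -0.6898]] [-0.5004, 0.2436, 0.8543]
{'intrinsics': array([[358.77156053,   0.        , 319.46176826],
       [  0.        , 358.77156053, 199.5970509 ],
       [  0.        ,   0.        ,   1.        ]]), 'mount': array([[-9.52042198e-04, -9.56873747e-01, -2.90502541e-01,
         8.02179476e-02],
       [ 9.99999537e-01, -8.69738360e-04, -4.12429968e-04,
         1.12551410e-03],
       [ 1.41982206e-04, -2.90502799e-01,  9.56874132e-01,
        -1.61993024e-01],
       [ 0.00000000e+00,  0.00000000e+00,  0.00000000e+00,
         1.00000000e+00]])}
{'time_s': 0.1, 'joint_positions': array([ 5.93883241e+01,  3.02736754e+01,  8.21463758e+01,  9.66912860e-04,
        6.76905852e+01, -1.02290786e+01]), 'qvel': array([-0.01291979, -0.11978719, -0.13297694,  0.0130925 ,  0.03758517,
       -0.01628215]), 'tau': array([ 3.09859588e-04, -4.40988457e+01, -1.77151805e+01,  6.35103229e-02,
        5.33804332e-02, -5.16734815e-05]), 'position': array([0.21733524, 0.58531413, 0.22168393]), 'tcp_rot': array([[-9.37385405e-01,  3.48292419e-01, -9.96718328e-04],
       [ 3.48293661e-01,  9.37384014e-01, -1.65391502e-03],
       [ 3.58261765e-04, -1.89750648e-03, -9.99998136e-01]]), 'force': array([-0.78266825,  0.00682891,  0.50039216]), 'moment': array([0.01676193, 0.00750214, 0.00093147]), 'opening': 0.9951919916336657}
```

View pics/top0.png

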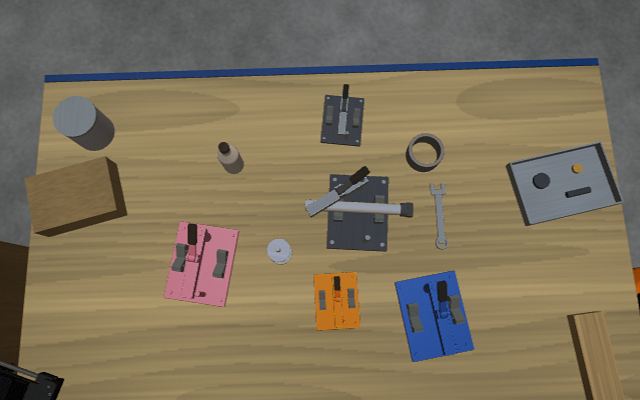

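View pics/side0.png

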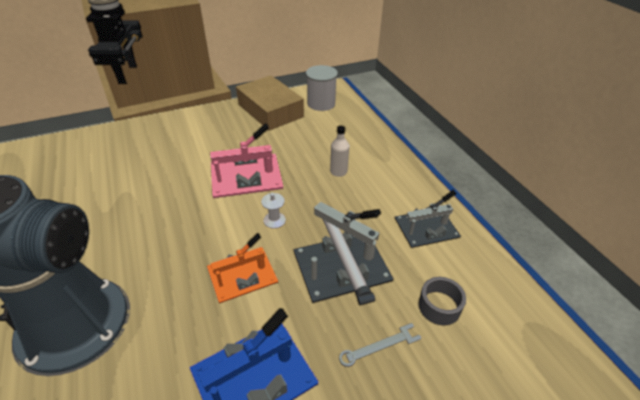

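```bash
python3 - <<'E'
import cv2
a=cv2.imread("pics/top0.png")[155:260,290:430]; b=cv2.imread("pics/side0.png")[185:310,280:400]
a=cv2.resize(a,None,fx=4,fy=4,interpolation=cv2.INTER_CUBIC);cv2.imwrite("pics/c1.png",a)
b=cv2.resize(b,None,fx=4.6,fy=4.6,interpolation=cv2.INTER_CUBIC);cv2.imwrite("pics/c2.png",b)
E
```

```text
(no output)
```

View pics/c1.png

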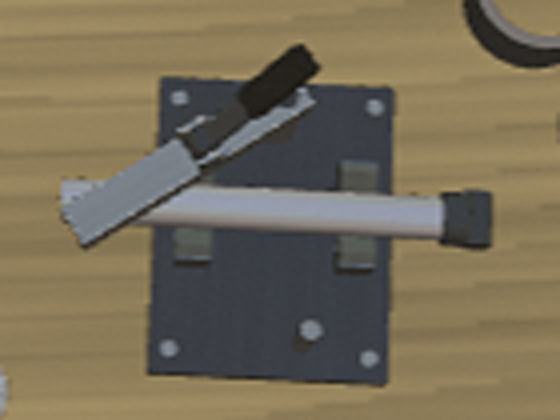

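View pics/c2.png

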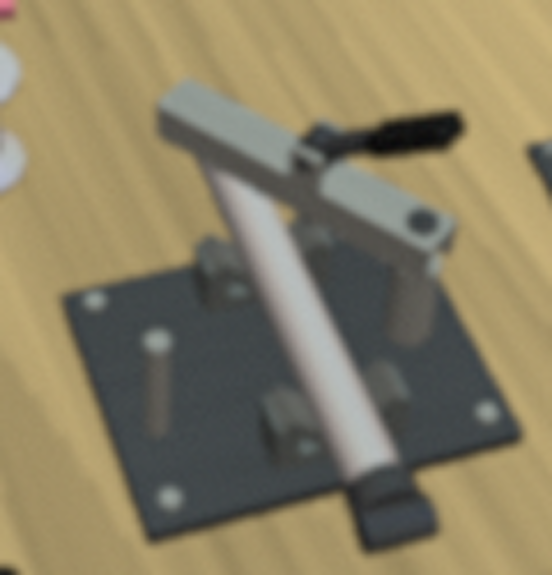

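```bash
cat >h.py <<'E'
import numpy as np
from rig import camera_params
def ray(n,px,s=None):
    p=camera_params(n);d=np.linalg.inv(p["intrinsics"])@[px[0],px[1],1]
    if n=="wrist":
        T=np.array(p["mount"]);R=np.array(s["tcp_rot"]);return np.array(s["position"])+R@T[:3,3],R@T[:3,:3]@d
    R=np.array(p["R"]);return -R.T@p["t"],R.T@d
def plane(r,z): o,d=r;return o+d*(z-o[2])/d[2]
def tri(*rs):
    A=0;b=0
    for o,d in rs:
        d=d/np.linalg.norm(d);M=np.eye(3)-np.outer(d,d);A=A+M;b=b+M@o
    return np.linalg.solve(A,b)
E
python3 - <<'E'
from h import *
T=lambda x,y:ray("top",(290+(x-1.5)/4,155+(y-1.5)/4))
S=lambda x,y:ray("side",(280+x/4.6,185+y/4.6))
pr=lambda n,v:print(n,v.round(4))
pr("pin tri",tri(T(311,329),S(157,341)));pt=plane(T(311,329),.078);pr("pin t",pt);pr("pin s",plane(S(157,341),.078))
pr("pivot side z90",plane(S(424,221),.09))
c=[plane(T(*q),.013) for q in[(179,97),(374,106),(169,348),(369,358)]]
for q in c:pr("screw",q)
for q in[(94,300),(169,497),(487,411)]:pr("screw s",plane(S(*q),.013))
y=(c[0]-c[1]+c[2]-c[3]);a=np.arctan2(-y[0],y[1]);print("fixture yaw deg",np.degrees(a))
x2=c[0]+c[1]-c[2]-c[3];print("yaw2",np.degrees(np.arctan2(x2[1],x2[0])))
a=(a+np.arctan2(x2[1],x2[0]))/2
R=np.array([[np.cos(a),-np.sin(a),0],[np.sin(a),np.cos(a),0],[0,0,1]])
pv=pt+R@[.138,.020,0];pr("pivot from pin",pv)
e=[plane(T(*q),.09) for q in[(63,212),(85,245),(180,141),(200,175),(312,95)]]
for q in e:pr("strap",q)
m=(e[0]+e[1])/2;d=R.T@(m-pv);print("end rel fixture",d,np.hypot(*d[:2]),"angle",np.degrees(np.arctan2(d[1],-d[0])))
pr("lever tip z155",plane(T(302,55),.15));pr("levertri",tri(T(303,57),S(455,125)))
for n,q in dict(hub=(279,251),lube=(228,150)).items():pr(n,plane(ray("top",q),.09))
pr("tape",plane(ray("top",(426,152)),.048))
pr("head",plane(T(467,219),.05));pr("seat other end",plane(T(62,195),.045))
E
```

```text
pin tri [ 0.49   -0.0932  0.0785]
pin t [ 0.4904 -0.0933  0.078 ]
pin s [ 0.4897 -0.0927  0.078 ]
pivot side z90 [ 0.6307 -0.0828  0.09  ]
screw [ 0.6504 -0.0239  0.013 ]
screw [ 0.6404 -0.1475  0.013 ]
screw [ 0.4902 -0.0114  0.013 ]
screw [ 0.48   -0.1348  0.013 ]
screw s [ 0.4901 -0.0081  0.013 ]
screw s [ 0.48   -0.1316  0.013 ]
screw s [ 0.6406 -0.1447  0.013 ]
fixture yaw deg -4.665365401972285
yaw2 -4.491283930372664
pivot from pin [ 0.6296 -0.0844  0.078 ]
strap [0.5628 0.0502 0.09  ]
strap [0.5427 0.0378 0.09  ]
strap [ 0.6035 -0.0203  0.09  ]
strap [ 0.5825 -0.0314  0.09  ]
strap [ 0.6291 -0.1001  0.09  ]
end rel fixture [-0.08684824  0.12184711  0.012     ] 0.14963065842139037 angle 54.52009328648704
lever tip z155 [ 0.6373 -0.0892  0.15  ]
levertri [ 0.6346 -0.0891  0.1584]
hub [0.4626 0.1139 0.09  ]
lube [0.7109 0.2334 0.09  ]
tape [ 0.7032 -0.2543  0.048 ]
head [ 0.5585 -0.1946  0.05  ]
seat other end [0.5825 0.0515 0.045 ]
```

Only two candidates are not blue, orange or pink, both grey: the large one at top (358,212) and the small one at (342,120). The large one is meant. It carries the seatpost, and the crop shows its strap, pin and lever. The pin triangulates at z = 78.5 mm and the strap comes out 150 mm long, both as described. The strap is open at about 54.5°.

I'll move over with the gripper shut.

Request:
{"fn": "play_rows", "kwargs": {
  "plan": [
    [[0.5,-0.7,0,0,0,-0.018,-1],[0.5,-0.7,0,0,0,-0.018,-1],[0.5,-0.7,0,0,0,-0.018,-1],[0.5,-0.7,0,0,0,-0.018,-1],[0.5,-0.7,0,0,0,-0.018,-1],[0.5,-0.7,0,0,0,-0.018,-1],[0.5,-0.7,0,0,0,-0.018,-1],[0.5,-0.7,0,0,0,-0.018,-1],[0.5,-0.7,0,0,0,-0.018,-1],[0.5,-0.7,0,0,0,-0.018,-1],[0.5,-0.7,0,0,0,-0.018,-1],[0.5,-0.7,0,0,0,-0.018,-1]]
  ]
}}

```text
time_s: 1.3
position: [0.5182, 0.1642, 0.2223]
tcp_rot: [[-0.509, 0.861, -0.001], [0.861, 0.509, 0.0], [0.0, -0.001, -1.0]]
force: [1.2, 0.0, -0.4]
opening: 0.027
```

Request:
{"fn": "play_rows", "kwargs": {
  "plan": [
    [[0.46,-0.58,0,0,0,0,-1],[0.46,-0.58,0,0,0,0,-1],[0.46,-0.58,0,0,0,0,-1],[0.46,-0.58,0,0,0,0,-1],[0,0,0,0,0,0,-1],[0,0,-0.5,0,0,0,-1],[0,0,-0.5,0,0,0,-1],[0,0,-0.5,0,0,0,-1],[0,0,-0.5,0,0,0,-1],[0,0,0,0,0,0,-1]]
  ]
}}

```text
time_s: 2.3
position: [0.606, 0.0507, 0.1188]
tcp_rot: [[-0.511, 0.859, -0.009], [0.859, 0.511, 0.001], [0.006, -0.007, -1.0]]
force: [-0.2, 0.0, 0.8]
opening: 0.007
```

```bash
python3 - <<'E'
from rig import *
import cv2,numpy as np
s=read_state();print(s["position"],s["force"])
a=capture("wrist");b=capture("top")[130:270,260:430]
b=cv2.resize(b,None,fx=2.85,fy=2.85)
cv2.imwrite("pics/w1.png",np.hstack([cv2.resize(a,(480,300))[:,:,::-1],np.zeros((300,1,3),np.uint8)]))
h=399;cv2.imwrite("pics/w1.png",np.vstack([cv2.resize(a,(484,200*484//320)),b[:290,:484] if b.shape[1]>=484 else b])[:,:,::-1])
E
```

```text
[0.60595496 0.05065258 0.11880262] [-0.1952921   0.02497654  0.77998451]
```

View pics/w1.png

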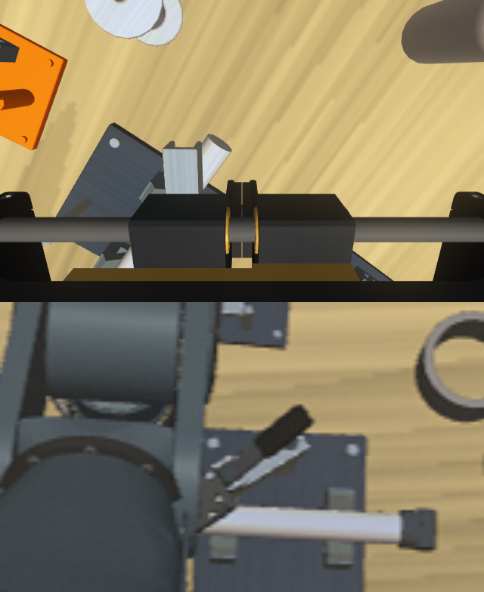

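The picture shows the strap's free end just left of the shut fingers, at wrist (180,150), with a clear gap. The fingers are on the closing (+y) side. I'll compute the arc.

```bash
python3 - <<'E'
import numpy as np
pv=np.array([.630,-.0838]);a=np.radians(-4.6)
x=np.array([np.cos(a),np.sin(a)]);y=np.array([-np.sin(a),np.cos(a)])
prev=None
for th in [54.5,50,45,40,35,30,25,20,15,10,5,0]:
    t=np.radians(th);u=-np.cos(t)*x+np.sin(t)*y;n=np.sin(t)*x+np.cos(t)*y
    P=pv+.125*u+.028*n
    print(th,P.round(4),None if prev is None else ((P-prev)/.05).round(3));prev=P
E
```

```text
54.5 [0.5898 0.0378] None
50 [0.5804 0.0343] [-0.188 -0.071]
45 [0.5703 0.0295] [-0.202 -0.095]
40 [0.5607 0.0239] [-0.193 -0.113]
35 [0.5515 0.0175] [-0.182 -0.129]
30 [0.543  0.0102] [-0.171 -0.144]
25 [0.5351 0.0023] [-0.157 -0.159]
20 [ 0.528  -0.0063] [-0.143 -0.172]
15 [ 0.5216 -0.0155] [-0.127 -0.184]
10 [ 0.5161 -0.0252] [-0.111 -0.194]
5 [ 0.5114 -0.0353] [-0.093 -0.203]
0 [ 0.5076 -0.0459] [-0.075 -0.21 ]
```

Request:
{"fn": "play_rows", "kwargs": {
  "plan": [
    [[0,0,-0.3,0,0,0,-1],[0,0,-0.3,0,0,0,-1],[0,0,-0.3,0,0,0,-1],[0,0,0,0,0,0,-1],[0,0,0,0,0,0,-1]]
  ]
}}

```text
time_s: 2.9
position: [0.61, 0.0499, 0.078]
tcp_rot: [[-0.511, 0.86, 0.001], [0.86, 0.511, -0.0], [-0.0, 0.0, -1.0]]
force: [-0.6, -0.2, -0.1]
opening: 0.002
```

Request:
{"fn": "play_rows", "kwargs": {
  "plan": [
    [[-0.2,-0.12,-0.06,0,0,0,-1],[-0.2,-0.12,0,0,0,0,-1],[-0.1,-0.035,0,0,0,0.0125,-1],[-0.1,-0.035,0,0,0,0.0125,-1],[-0.1,-0.048,0,0,0,0.014,-1],[-0.1,-0.048,0,0,0,0.014,-1],[-0.097,-0.057,0,0,0,0.014,-1],[-0.097,-0.057,0,0,0,0.014,-1],[-0.091,-0.065,0,0,0,0.014,-1],[-0.091,-0.065,0,0,0,0.014,-1],[-0.086,-0.072,0,0,0,0.014,-1],[-0.086,-0.072,0,0,0,0.014,-1]]
  ]
}}

```text
time_s: 4.1
position: [0.5422, 0.0096, 0.0752]
tcp_rot: [[-0.824, 0.567, 0.002], [0.567, 0.824, -0.0], [-0.002, 0.001, -1.0]]
force: [0.9, -0.0, -0.7]
opening: 0.008
```

Request:
{"fn": "play_rows", "kwargs": {
  "plan": [
    [[-0.079,-0.08,0,0,0,0.014,-1],[-0.079,-0.08,0,0,0,0.014,-1],[-0.072,-0.086,0,0,0,0.014,-1],[-0.072,-0.086,0,0,0,0.014,-1],[-0.064,-0.092,0,0,0,0.014,-1],[-0.064,-0.092,0,0,0,0.014,-1],[-0.055,-0.097,0,0,0,0.014,-1],[-0.055,-0.097,0,0,0,0.014,-1],[0,0,0,0,0,0,-1]]
  ]
}}

```text
time_s: 5.0
position: [0.5144, -0.0261, 0.0751]
tcp_rot: [[-0.968, 0.251, 0.0], [0.251, 0.968, -0.0], [-0.0, -0.0, -1.0]]
force: [-1.0, 0.2, -0.6]
opening: 0.003
```

Forces sit at noise level, so I'll check contact with a picture.

```bash
python3 - <<'E'
from rig import *
import cv2,numpy as np
s=read_state();print(s["position"],s["force"])
a=capture("wrist");b=capture("side")[150:320,250:420]
cv2.imwrite("pics/w2.png",np.hstack([cv2.resize(a,(480,300)),cv2.resize(b,(300,300))])[:,:,::-1])
E
```

```text
[ 0.51444832 -0.0260862   0.07509023] [-1.02320475  0.24047117 -0.61267527]
```

View pics/w2.png

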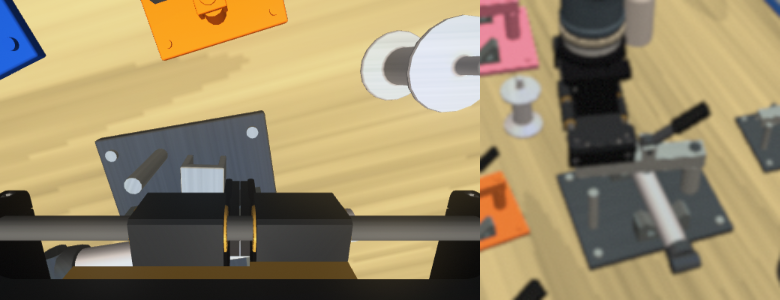

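The strap is travelling with the finger, its edge against the finger at wrist (225,180), and the pin at (133,186) is still ahead. I'll go on to the stop.

Request:
{"fn": "play_rows", "kwargs": {
  "plan": [
    [[-0.046,-0.101,0,0,0,0.014,-1],[-0.046,-0.101,0,0,0,0.014,-1],[-0.038,-0.105,0,0,0,0.014,-1],[-0.038,-0.105,0,0,0,0.014,-1],[0,0,0,0,0,0,-1],[0,0,0,0,0,0,-1]]
  ]
}}

```text
time_s: 5.7
position: [0.5066, -0.0458, 0.0746]
tcp_rot: [[-0.997, 0.078, -0.0], [0.078, 0.997, 0.0], [0.0, 0.0, -1.0]]
force: [0.1, 0.7, -0.1]
opening: 0.003
```

Request:
{"fn": "play_rows", "kwargs": {
  "plan": [
    [[0,-0.04,0,0,0,0,-1],[0,-0.04,0,0,0,0,-1],[0,0,0,0,0,0,-1]]
  ]
}}

```text
time_s: 6.0
position: [0.5063, -0.0497, 0.0744]
tcp_rot: [[-0.997, 0.076, -0.001], [0.076, 0.997, 0.001], [0.001, 0.0, -1.0]]
force: [-0.8, 1.2, -0.8]
opening: 0.008
```

Request:
{"fn": "play_rows", "kwargs": {
  "plan": [
    [[0,-0.04,0,0,0,0,-1],[0,-0.04,0,0,0,0,-1],[0,0,0,0,0,0,-1]]
  ]
}}

```text
time_s: 6.3
position: [0.5062, -0.0504, 0.0744]
tcp_rot: [[-0.997, 0.08, -0.001], [0.08, 0.997, 0.006], [0.002, 0.006, -1.0]]
force: [2.4, 14.6, 1.0]
opening: 0.007
```

Request:
{"fn": "play_rows", "kwargs": {
  "plan": [
    [[0,-0.04,0,0,0,0,-1],[0,0,0,0,0,0,-1]]
  ]
}}

```text
time_s: 6.5
position: [0.5061, -0.0505, 0.0744]
tcp_rot: [[-0.997, 0.081, -0.001], [0.081, 0.997, 0.009], [0.002, 0.009, -1.0]]
force: [3.6, 20.2, 3.2]
opening: 0.006
```

The force jumped to 20 N with no further motion, so the strap is at its stop. I'll back off, rise and look.

Request:
{"fn": "play_rows", "kwargs": {
  "plan": [
    [[0,0.25,0,0,0,0,-1],[0,0.25,0,0,0,0,-1],[0,0,0.7,0,0,0,-1],[0,0,0.7,0,0,0,-1],[0,0,0.7,0,0,0,-1],[0,0,0.7,0,0,0,-1],[0,0,0.4,0,0,0,-1],[-0.4,0,0,0,0,0,-1],[-0.4,0,0,0,0,0,-1],[0,0,0,0,0,0,-1],[0,0,0,0,0,0,-1]]
  ]
}}

```text
time_s: 7.6
position: [0.4675, -0.0312, 0.2348]
tcp_rot: [[-0.997, 0.076, 0.002], [0.076, 0.997, -0.001], [-0.002, -0.001, -1.0]]
force: [0.0, 0.0, -0.3]
opening: 0.006
```

```bash
python3 - <<'E'
from rig import *
import cv2,numpy as np
s=read_state();print(s["position"],s["force"])
a=capture("top")[140:260,290:430];b=capture("side")[170:320,270:410]
cv2.imwrite("pics/w3.png",np.hstack([cv2.resize(a,(420,360),interpolation=2),cv2.resize(b,(336,360),interpolation=2)])[:,:,::-1])
E
```

```text
[ 0.46749342 -0.03116793  0.23482917] [ 0.01931655  0.04727629 -0.34629552]
```

View pics/w3.png

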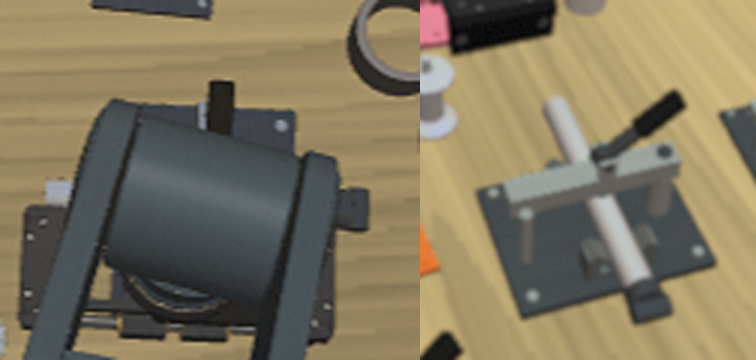

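The strap now lies across the seatpost against the pin, and the lever is still raised. Its tip is at top crop (222,82) and side crop (260,95). I'll triangulate it.

```bash
python3 - <<'E'
from h import *
t=ray("top",(290+222/3,140+83/3));s=ray("side",(270+258/2.4,170+97/2.4))
print(tri(t,s),plane(t,.157),plane(s,.157))
x=np.array([np.cos(np.radians(-4.6)),np.sin(np.radians(-4.6))]);pv=np.array([.63,-.0838]);ax=pv-.06*x;print(ax)
for ph in[45,40,30,20,10,0]:
    p=np.radians(ph);r=.068;X=r*np.cos(p)-.0065*np.sin(p);Z=.104+r*np.sin(p)+.0065*np.cos(p)
    print(ph,(ax+(X-.0065)*x).round(4),round(Z,4))
E
```

```text
[ 0.63512177 -0.08531061  0.16050858] [ 0.63708378 -0.08598574  0.157     ] [ 0.63610753 -0.08227598  0.157     ]
[ 0.57019327 -0.07898806]
45 [ 0.6071 -0.082 ] 0.1567
40 [ 0.6115 -0.0823] 0.1527
30 [ 0.6192 -0.0829] 0.1436
20 [ 0.6252 -0.0834] 0.1334
10 [ 0.6293 -0.0837] 0.1222
0 [ 0.6315 -0.0839] 0.1105
```

Request:
{"fn": "play_rows", "kwargs": {
  "plan": [
    [[0.73,-0.26,0,0,0,0,-1],[0.73,-0.26,0,0,0,0,-1],[0.73,-0.26,0,0,0,0,-1],[0.73,-0.26,0,0,0,0,-1],[0,0,0,0,0,0,-1],[0,0,-0.6,0,0,0,-1],[0,0,-0.6,0,0,0,-1],[0,0,0,0,0,0,-1],[0,0,0,0,0,0,-1]]
  ]
}}

```text
time_s: 8.6
position: [0.6128, -0.0828, 0.1742]
tcp_rot: [[-0.997, 0.076, -0.001], [0.076, 0.997, 0.0], [0.001, 0.0, -1.0]]
force: [-0.1, -1.0, 0.7]
opening: 0.006
```

```bash
python3 - <<'E'
from rig import *
import cv2,numpy as np
s=read_state();print(s["position"],s["force"])
b=capture("side")[150:310,280:420]
cv2.imwrite("pics/w4.png",cv2.resize(b,(490,560),interpolation=2)[:,:,::-1])
E
```

```text
[ 0.61276958 -0.08275885  0.17416784] [-0.10617586 -0.95321549  0.68842265]
```

View pics/w4.png

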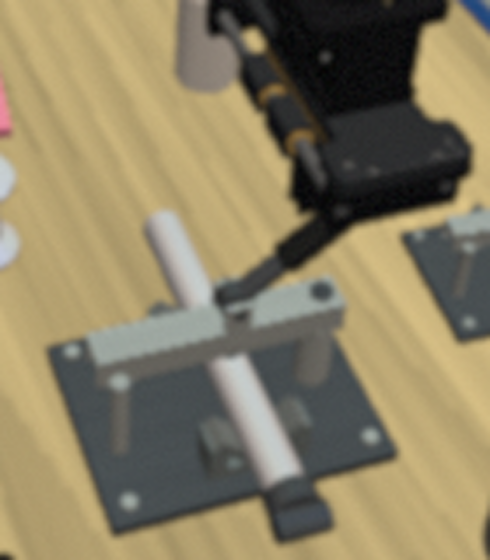

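The fingers are over the grip's outer part, hidden behind the gripper body. I'll press down along the arc.

Request:
{"fn": "play_rows", "kwargs": {
  "plan": [
    [[0,0,-0.22,0,0,0,-1],[0,0,-0.22,0,0,0,-1],[0.075,-0.006,-0.09,0,0,0,-1],[0.075,-0.006,-0.09,0,0,0,-1],[0,0,0,0,0,0,-1]]
  ]
}}

```text
time_s: 9.15
position: [0.6202, -0.0835, 0.1428]
tcp_rot: [[-0.997, 0.076, -0.002], [0.076, 0.997, 0.0], [0.002, 0.0, -1.0]]
force: [-0.3, -0.7, 0.6]
opening: 0.008
```

Request:
{"fn": "play_rows", "kwargs": {
  "plan": [
    [[0.06,-0.005,-0.1,0,0,0,-1],[0.06,-0.005,-0.1,0,0,0,-1],[0,0,0,0,0,0,-1]]
  ]
}}

```text
time_s: 9.45
position: [0.6263, -0.084, 0.1325]
tcp_rot: [[-0.997, 0.076, -0.001], [0.076, 0.997, 0.0], [0.001, 0.0, -1.0]]
force: [-1.4, -0.0, 0.5]
opening: 0.004
```

Request:
{"fn": "play_rows", "kwargs": {
  "plan": [
    [[0.04,-0.003,-0.1,0,0,0,-1],[0.04,-0.003,-0.1,0,0,0,-1],[0.02,0,-0.06,0,0,0,-1],[0,0,0,0,0,0,-1]]
  ]
}}

```text
time_s: 9.85
position: [0.6318, -0.0844, 0.1199]
tcp_rot: [[-0.997, 0.076, 0.001], [0.076, 0.997, 0.0], [-0.001, 0.0, -1.0]]
force: [-0.6, 0.4, 0.1]
opening: 0.005
```

Request:
{"fn": "play_rows", "kwargs": {
  "plan": [
    [[0.02,0,-0.06,0,0,0,-1],[0.02,0,-0.06,0,0,0,-1],[0,0,-0.06,0,0,0,-1],[0,0,0,0,0,0,-1]]
  ]
}}

```text
time_s: 10.25
position: [0.6339, -0.0845, 0.1114]
tcp_rot: [[-0.997, 0.076, 0.001], [0.076, 0.997, -0.0], [-0.001, -0.0, -1.0]]
force: [-0.5, -0.2, 0.2]
opening: 0.007
```

Request:
{"fn": "play_rows", "kwargs": {
  "plan": [
    [[0,0,-0.04,0,0,0,-1],[0,0,-0.04,0,0,0,-1],[0,0,0,0,0,0,-1]]
  ]
}}

```text
time_s: 10.55
position: [0.634, -0.0845, 0.1106]
tcp_rot: [[-0.997, 0.076, 0.002], [0.076, 0.997, -0.001], [-0.002, -0.001, -1.0]]
force: [-5.0, 0.7, 16.7]
opening: 0.005
```

```bash
python3 - <<'E'
from rig import *
import cv2,numpy as np
s=read_state();print(s["position"],s["force"])
b=capture("side")[150:310,280:420];a=capture("wrist")
cv2.imwrite("pics/w5.png",np.hstack([cv2.resize(b,(315,360),interpolation=2),cv2.resize(a,(480,360))])[:,:,::-1])
E
```

```text
[ 0.63404607 -0.08453059  0.11060001] [-5.00329292  0.6994087  16.69341433]
```

View pics/w5.png

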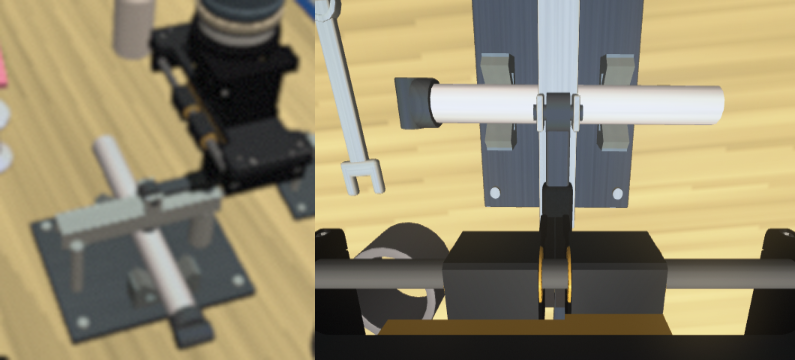

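The lever is level along the strap: the TCP stopped at 110.6 mm against 16.7 N, where 110.5 is expected. I'll press once more, then lift straight off.

Request:
{"fn": "play_rows", "kwargs": {
  "plan": [
    [[0,0,-0.04,0,0,0,-1],[0,0,0,0,0,0,-1],[0,0,0,0,0,0,-1]]
  ]
}}

```text
time_s: 10.95
position: [0.6341, -0.0846, 0.1104]
tcp_rot: [[-0.997, 0.076, 0.003], [0.076, 0.997, -0.001], [-0.003, -0.001, -1.0]]
force: [-7.7, 0.9, 24.7]
opening: 0.005
```

Request:
{"fn": "play_rows", "kwargs": {
  "plan": [
    [[0,0,0.2,0,0,0,-1],[0,0,0.5,0,0,0,-1],[0,0,0.8,0,0,0,-1],[0,0,0.8,0,0,0,-1],[-0.5,0.6,0.6,0,0,0,-1],[-0.5,0.8,0,0,0,0,-1],[-0.5,0.8,0,0,0,0,-1],[-0.5,0.8,0,0,0,0,-1],[-0.5,0.8,0,0,0,0,-1],[-0.5,0.8,0,0,0,0,-1],[0,0,0,0,0,0,-1],[0,0,0,0,0,0,-1]]
  ]
}}

```text
time_s: 12.15
position: [0.4834, 0.1466, 0.2506]
tcp_rot: [[-0.997, 0.073, 0.001], [0.073, 0.997, -0.0], [-0.001, 0.0, -1.0]]
force: [0.7, 0.5, 0.1]
opening: 0.003
```

```bash
python3 - <<'E'
from rig import *
import cv2,numpy as np
s=read_state();print(s["position"],s["force"])
a=capture("top")[130:270,270:460];b=capture("side")[170:320,270:410]
cv2.imwrite("pics/w6.png",np.hstack([cv2.resize(a,(448,330),interpolation=2),cv2.resize(b,(308,330),interpolation=2)])[:,:,::-1])
E
```

```text
[0.48342001 0.14663657 0.25059684] [0.69973253 0.52046584 0.13614344]
```

View pics/w6.png

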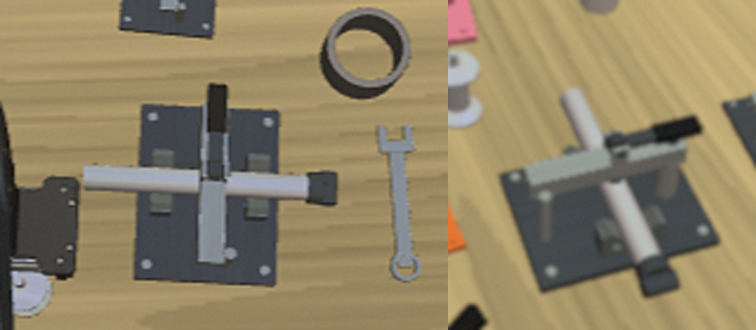

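The strap is across against the pin at top crop (230,253), the lever is level and the seatpost is in its V blocks. The tape, wrench and hub look undisturbed.

```bash
python3 -c "
from rig import *
print(hand_in())"
```

```text
the job is handed in; nothing more can be done
None
```

The seatpost is clamped and the job is handed in, at about 12 s of the 54 s allowed.

- **Strap:** I pushed it from about 54° open onto its stop pin with the outside of the shut fingers. Motion ended there with the force rising to 20 N.
- **Lever:** I then pressed it down along its arc with the fingertips. It stopped at 110.4 mm under 25 N, against the 110.5 mm expected for fully down.
- **Last pictures:** Taken with the arm clear, they show the strap against its pin, the lever level and the seatpost in its V blocks. The tape, wrench and hub look undisturbed; the lube bottle was barely in view, but the arm never came near it.
- **Disagreements:** While the strap and lever were moving, the wrist force stayed at noise level, about 1 N, below the 2 to 5 N described. Only the end stops showed clearly. The finger also had to travel about 5 mm further than I calculated before the strap met its pin, probably because the shut fingers are thinner than I assumed.

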